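# Slide a Petri dish along the rail into the corner of the imaging plate

## Task

The Petri dish on the metal imaging plate has to sit in the corner pocket at the left end of the plate's rail. Using only the fingertips and without lifting it, first push the dish straight back until it touches the rail along the far edge, then, keeping it against the rail, slide it gently to the left along the rail until it is fully home, against both the rail and the end stop. Leave the cap, the spare dish, the flask and the beaker where they are.

Things in the scene. Friction and masses are not known exactly. Their poses are not given: they have to be found in the camera images.
- stage_plate: dark steel imaging plate with bright aluminium bars, polished and slippery (friction about 0.2), fixed to the worktop, 180 mm deep (its x, away from the robot) x 340 mm long (its y, to the left) x 8 mm thick, turned by up to 17 degrees. Origin: centre of its underside; x points to the rail, y along it to the left, z up; top surface at z = 8 mm. Three bars, 14 mm high (tops at z = 22 mm), form the rail and the corner pocket.
- rail (a point): middle of the rail's inner face, at the plate's top surface (x = +70, y = 0, z = 8 mm of the plate). The rail is 14 mm wide and runs the plate's whole length along its far edge. Axes as the plate's.
- end_stop (a point): middle of the pocket's closed left end, on the end stop's inner face (x = +38, y = +150, z = 8 mm of the plate). The end stop is 14 mm wide and crosses the plate from x = -6 to +70 mm. Axes as the plate's.
- guide_nose (a point): round nose (12 mm diameter) of the short front guide, parallel to the rail: its rightmost point, x = 0, y = +110, z = 8 mm of the plate. The guide is 12 mm wide (inner face at x = +6 mm) and runs from here to the end stop. Rail, stop and guide make the corner pocket, 64 mm wide and open to the right; a flat white disc of 52 mm marks it.
- pocket (a point): the point on the plate's top surface below the centre of a dish that is fully home, at x = +40 mm, y = +120 mm, z = 8 mm of the plate: 30 mm from the rail's inner face and 30 mm from the end stop's. Axes as the plate's.
- dish: the Petri dish to be moved: round and flat, clear with a closed lid (one piece), tan filling, 60 mm diameter, 15 mm high, about 15 to 30 g; the only dish on the plate. It starts 100 to 180 mm right of its home (measured along the rail), its edge 35 to 65 mm short of the rail. It slides and turns freely. Origin: centre of its underside, z up.
- cap: loose screw cap lying open side up on the plate, left of the dish and in front of the front guide; 46 mm diameter, 16 mm high. Origin: centre of its underside. Not to be disturbed.
- spare_dish: a second Petri dish, the same size as the first, loose on the worktop to the left or right of the plate. Origin: centre of its underside. Not to be disturbed.
- flask: small clear conical flask, 45 mm diameter, 62 mm high, loose on the worktop to the left or right of the plate. Origin: centre of its underside. Not to be disturbed.
- beaker: small clear beaker, 52 mm diameter, 69 mm high, loose on the worktop to the left or right of the plate. Origin: centre of its underside. Not to be disturbed.
There are look-alikes about, which are no part of the job. Leave any red look-alike of the dish alone.

How it is judged (in metres and radians):
On the way:
1. the dish touches the rail (gap under 4 mm) while still more than 75 mm short of its home along the rail (x of dish in the frame of pocket above -0.004 m and y of dish in the frame of pocket below -0.075 m), for 0.1 s.
At the end, for the whole second after the job is handed in: the dish lies flat and at rest on the plate in the corner pocket, within 3 mm of touching the rail and within 3 mm of touching the end stop (x of dish in the frame of pocket between -0.003 and 0.003 m and y of dish in the frame of pocket between -0.003 and 0.003 m and z of dish in the frame of pocket below 0.003 m and angle between dish's own z axis and vertical below 0.06 rad and linear speed of dish below 0.01 m/s).
It fails at once if the dish is lifted more than 6 mm off the plate or tipped by more than 0.3 rad (z of dish in the frame of pocket above 0.006 m or angle between dish's own z axis and vertical above 0.3 rad).
It fails at once if the dish is more than 8 mm off the rail within 65 mm of its home along the rail (y of dish in the frame of pocket above -0.065 m and x of dish in the frame of pocket below -0.008 m).
It fails at once if the dish is pushed with more than 40 N (contact force between dish and the arm above 40 N).
It fails at once if the cap, the spare dish, the flask or the beaker is moved by more than 15 mm (distance of any of cap, spare_dish, flask, beaker from where it was at the start of the episode above 0.015 m).
It also fails if it takes over 51 s, if anything falls off the work surface, if the arm or the gripper's body presses on something with over 40 N, if the wrist force passes 120 N, or if a joint passes its speed limit or range.

## Robot

A 6-joint arm with a two-finger parallel gripper is mounted at the origin on a cart in front of the work surface, level with it; the furniture and walls round the work are solid. World frame = base frame: x ahead of the robot, y to its left, z up, the work surface at z = 0. Lengths are in mm, angles in rad, forces in N, time in s.
With the tool pointing down it reaches from about 400 to 825 mm from the base axis. Payload 7 kg.
Tool frame: the origin (TCP) lies midway between the tips of the shut fingers; the grasp point (between the pads) lies 19 mm behind it; z points along the fingers, y is the line along which they close (so a half turn about z gives the same grasp; the last joint's range is limited). The gripper opens to 85 mm and grips with 20 to 120 N. Pads are 22 mm wide; open, the fingers measure 114 mm over their backs; the gripper's body (76 mm by 85 mm) begins 54 mm behind the grasp point. The pads swing forward as they close: fully open they stand 13 mm farther back than shut.
Start: joints at [-1.038, 0.359, 0.012, 0, -1.224, -0.288], TCP at [163.569, -654.859, 193.102] pointing down, gripper open.
Joint ranges: [-3.07, 3.07], [-1.43, 2.12], [-1.02, 1.25], [-3.03, 1.67], [-3.05, -0], [-3.03, 3.03]. Speed limits (rad/s): [2.39, 2.39, 3.01, 3.14, 3.14, 3.14].

## Interface

Orientations are given as a rotation vector (axis times angle).
In Python, from plant import ctrl gives the robot as it stands. The module is installed in compiled form; this text tells all that it offers.
- The arm moves only by the shell command python3 -m pendant 'ROWS' [OPENING]. ROWS is JSON, a list of rows, each a list of 4 numbers: the shift along the world's x, y, z in mm, then the turn about the world's z in degrees. A call has 1 to 12 rows; each row is the pose to reach, as a shift and turn from the pose commanded when the call began; what a row does not reach only later rows make up. A row lasts 1/8 s, in which the tool goes at most 62.5 mm and 10.7 degrees, less where a joint would pass 70% of its speed; a pose out of reach is approached as far as the arm can. A call with a gripper value outside its range is refused whole. OPENING is the gripper's target within -1 to 1 (fully open at 1, half-way at 0, shut at -1), set as the call begins (- or left out, the last holds). The fingers move at their own pace and stop on an object; the grip force is fixed at half the most. Time passes only in rows, so rows that repeat a pose let the fingers close. It gives the time, the measured TCP pose, the force, the opening and the grip force at its end, in the units of the state.
- ctrl.get_state(): the state, without advancing time (a new reading comes with each control period).
- ctrl.grab_frame(name): name is "scene" or "top" or "wrist"; returns (picture, depth): 384x512x3 uint8, red, green, blue; 384x512 float32, mm along the optical axis (not along the pixel's ray), 0 where there is no reading.
- ctrl.calibration(name): a dict with "vertical_fov" (degrees; the focal length in pixels is half the picture's height over the tangent of half this angle, whatever the lens; pixels are square), "cx", "cy" (the principal point, pixels), "R" (3x3) and "t" (3): a world point X has camera coordinates R X + t. Camera axes: x right, y down, z forward; pixel columns grow to the right and rows downward; lengths in mm; the calibration is good to about 2 mm. A picture is of the moment at which its call begins: read the wrist's pose just before it. calibration takes no time and is no camera call; for the wrist camera it gives the pose at the moment of the call.
- ctrl.job_done(): hands the job in; it is judged then, once.
Trained networks look in the newest picture that a camera, given by its name, has taken for a name from the list of things; names that differ only in an ending like _2 or _b are one class to them, and where a whole thing is asked for, a point or a joint stands for the part that bears it (a point fixed in the world has none). Each returns a list of dicts, best first, with "score" (0 to 1); they miss things now and then, are a little off and sometimes report something else, mostly with a low value. They report only what shows in the picture. A call takes as long as a camera call. They do not tell look-alikes from the thing itself.
- ctrl.spot_in(query, camera): "position" ([column, row] in pixels, amid what is visible of it).
- ctrl.regions_of(query, camera): "mask" (384x512 bool, what is visible of it) and "position" ([column, row] in pixels, amid what is visible of it).
The state is a dict: "clock": time; "joint_positions": joint angles; "joint_velocities": joint speeds; "joint_torque": joint torques, N m; "ee_pos": TCP position; "eef_rot": TCP orientation; "ft_force": force on the tool from outside, world axes, zero at the start; "wrist_torque": the same for the moment, N m; "gripper_width": finger opening in mm; "finger_force": force on a finger pad.
Only numpy, scipy, OpenCV 4.12 (cv2) and the standard library are available. Lean on these libraries where they do the work, as an engineer would, in place of code of your own. Each camera call takes 0.05 s, during which the arm holds its last target. There are 200 camera calls.

## Working session

There is one attempt and no reset: what is moved stays moved. The work goes in short steps, Python scripts to look and compute and a shell command to move; the robot and the scene stay as the last step left them, time stands still between calls to the robot, and variables do not carry over. Pictures are saved under pics/ and viewed, at most 10 in all, crops included, and the job is handed in when it is done.

```bash
mkdir -p pics; cat > h.py <<'E'
import numpy as np, cv2
from plant import ctrl
def cal(n):
    c=ctrl.calibration(n); f=192/np.tan(np.radians(c["vertical_fov"])/2)
    return f,c["cx"],c["cy"],np.array(c["R"]),np.array(c["t"])
def ray(n,p,z):
    "world point at height z on the pixel's ray"
    f,cx,cy,R,t=cal(n); d=R.T@np.array([(p[0]-cx)/f,(p[1]-cy)/f,1]); o=-R.T@t
    return o+d*(z-o[2])/d[2]
def proj(n,X):
    f,cx,cy,R,t=cal(n); c=R@np.array(X,float)+t
    return np.array([f*c[0]/c[2]+cx,f*c[1]/c[2]+cy])
def save(n,img): cv2.imwrite("pics/"+n,cv2.cvtColor(img,cv2.COLOR_RGB2BGR))
E
python3 - <<'E'
from h import *
s=ctrl.get_state(); print(s["clock"],s["ee_pos"],s["eef_rot"],s["gripper_width"])
a,d=ctrl.grab_frame("top"); b,_=ctrl.grab_frame("scene")
np.save("top.npy",a)
save("top.png",cv2.resize(a,(800,600))); save("scene.png",b)
for q,z in [("dish",15),("cap",16),("spare_dish",15),("flask",30),("beaker",35),("stage_plate",8)]:
    for r in ctrl.regions_of(q,"top")[:4]: print(q,round(r["score"],2),np.round(r["position"]),np.round(ray("top",r["position"],z)),r["mask"].sum())
E
```

```text
0.0 [ 163.42719967 -654.33317854  192.15473346] [ 3.83475676e-01 -3.11772829e+00 -2.60181723e-03] 85.50554895411744
dish 0.85 [345. 220.] [ 479. -305.   15.] 375
dish 0.81 [286. 257.] [ 378. -143.   15.] 395
dish 0.62 [274. 202.] [ 529. -111.   15.] 411
cap 0.76 [210. 212.] [500.  63.  16.] 230
cap 0.61 [250. 195.] [548. -45.  16.] 7177
spare_dish 0.86 [386. 219.] [ 481. -416.   15.] 419
flask 0.56 [209. 211.] [501.  64.  30.] 221
flask 0.54 [370. 175.] [ 602. -376.   30.] 238
beaker 0.61 [126. 186.] [571. 291.  35.] 424
```

View pics/top.png

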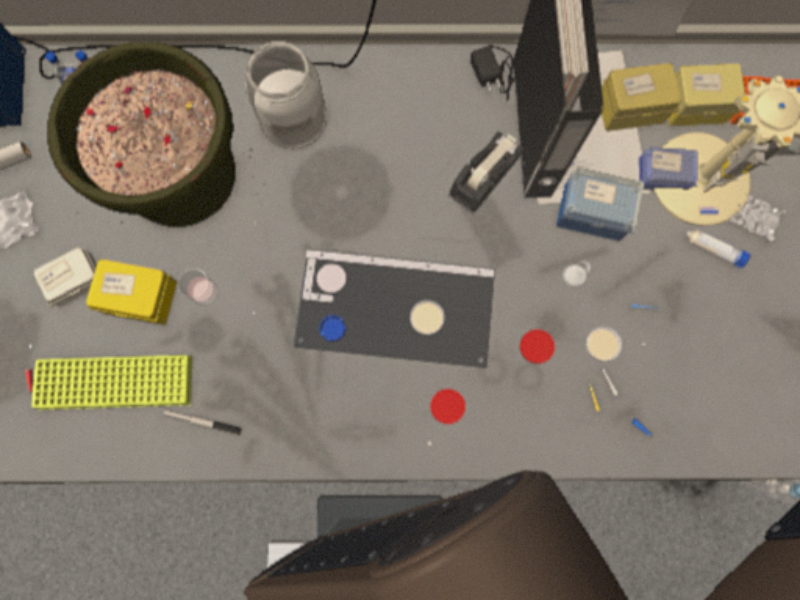

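View pics/scene.png

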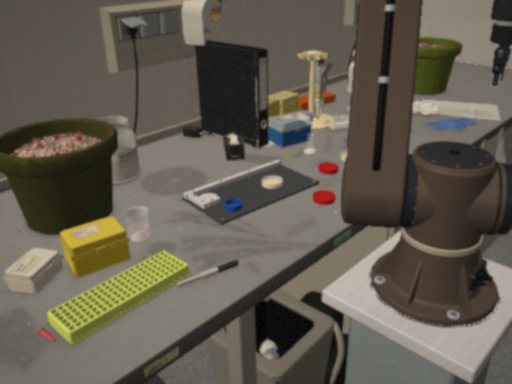

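The tan dish on the plate, top view at about (273,203) px, fits the description. The look-alikes are the two red dishes at (345,220) and (286,257) and the spare tan dish off the plate at (386,219). The flask shows at (370,175), the beaker at (126,186), and the blue cap at (213,210). I'll check the choice in one crop and get a coarse plate pose.

```bash
python3 - <<'E'
from h import *
a=np.load("top.npy")
save("crop.png",cv2.resize(a[150:245,180:330],None,fx=5,fy=5,interpolation=cv2.INTER_CUBIC))
k=800/512
for n,p,z in [("railL",(306,251),22),("railR",(494,269),22),("plateFR",(486,367),8),("plateFL",(295,347),8)]:
    print(n,np.round(ray("top",np.array(p)/k,z)))
s=ctrl.get_state(); f,cx,cy,R,t=cal("wrist"); o=-R.T@t
print("wrist cam",f,o-s["ee_pos"],R.T@[0,0,1],R.T@[1,0,0])
E
```

```text
railL [646. 105.  22.]
railR [ 612. -230.   22.]
plateFR [ 439. -212.    8.]
plateFL [475. 121.   8.]
wrist cam 316.17825920116314 [-73.45558634 -17.60506503 180.44743722] [ 0.28217568  0.07023104 -0.95678863] [-2.42256586e-01  9.70212190e-01 -2.29832084e-04]
```

View pics/crop.png

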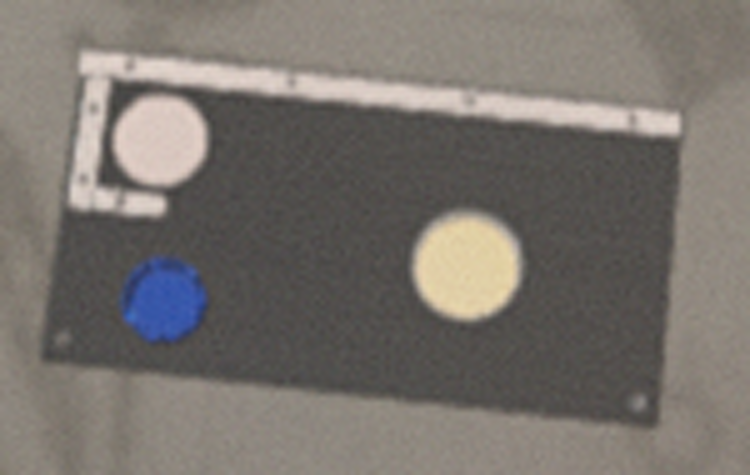

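The crop confirms the tan dish (crop ~(467,266)), the white pocket disc (160,140) at the left end, and the cap (163,300). The plate is turned by about -6°, centred near (543,-54). Next I'll shut the fingers and move above it for a wrist view.

```bash
python3 -m pendant '[[30,52,0,-1],[60,104,0,-2],[90,156,0,-3],[120,208,0,-4],[150,260,0,-5],[180,312,0,-6],[210,364,0,-7],[240,416,0,-8],[270,468,0,-8],[300,520,0,-8],[330,572,0,-8],[342,592,0,-8]]' -1
python3 - <<'E'
from h import *
s=ctrl.get_state(); print(s["clock"],s["ee_pos"],s["eef_rot"],s["gripper_width"])
a,d=ctrl.grab_frame("wrist"); np.save("w.npy",a); save("w1.png",a)
for q,z in [("dish",23),("cap",24)]:
    for r in ctrl.regions_of(q,"wrist")[:3]: print(q,round(r["score"],2),np.round(r["position"]),np.round(ray("wrist",r["position"],z)),r["mask"].sum())
E
```

```text
clock: 1.9
ee_pos: [506.8, -60.2, 193.2]
eef_rot: [-0.169, 3.136, 0.0]
ft_force: [-0.2, -1.5, -0.6]
gripper_width: -0.0
finger_force: 0.0
1.9 [506.81688994 -60.2492254  193.19057657] [-1.69322055e-01  3.13648961e+00  2.22070113e-04] -0.01696153660632006
dish 0.79 [ 46. 113.] [ 470. -289.   23.] 2650
dish 0.76 [211. 175.] [ 520. -108.   23.] 2251
dish 0.71 [250. 193.] [536. -62.  23.] 35719
cap 0.6 [353. 178.] [504.  51.  24.] 1287
```

View pics/w1.png

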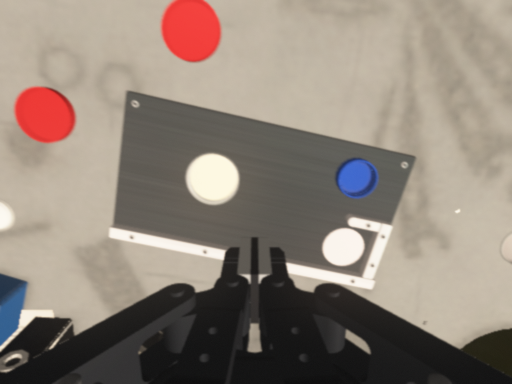

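The wrist view shows near at the top and robot-left to the right: dish at (212,179), pocket disc (344,246), cap (357,178). The rail runs from (109,235) to (374,285). I'll fit the plate pose to these features.

```bash
cat > fit.py <<'E'
from h import *
from scipy.optimize import least_squares
def blob(a,p):
    "centroid of bright/uniform region at p by flood fill"
    m=np.zeros((386,514),np.uint8)
    g=cv2.GaussianBlur(a,(3,3),0).copy()
    cv2.floodFill(g,m,(int(p[0]),int(p[1])),0,(22,)*3,(22,)*3,4|cv2.FLOODFILL_FIXED_RANGE|(255<<8))
    c=max(cv2.findContours(m[1:-1,1:-1],cv2.RETR_EXTERNAL,cv2.CHAIN_APPROX_NONE)[0],key=len)
    return cv2.fitEllipse(cv2.convexHull(c))
def fit(n,obs,x0=(543,-54,-.101)):
    def W(v,P): 
        c,s=np.cos(v[2]),np.sin(v[2]); return [v[0]+c*P[0]-s*P[1],v[1]+s*P[0]+c*P[1],P[2]]
    r=least_squares(lambda v:np.concatenate([proj(n,W(v,P))-np.array(p) for P,p in obs]),x0,x_scale=(10,10,.1),loss="soft_l1")
    return r.x,r.fun.reshape(-1,2)
def toplate(v,X):
    c,s=np.cos(v[2]),np.sin(v[2]); d=np.array(X[:2])-v[:2]; return np.array([c*d[0]+s*d[1],-s*d[0]+c*d[1]])
def toworld(v,P):
    c,s=np.cos(v[2]),np.sin(v[2]); return np.array([v[0]+c*P[0]-s*P[1],v[1]+s*P[0]+c*P[1]])
E
python3 - <<'E'
from fit import *
a=np.load("w.npy")
D=blob(a,(344,246)); E_=blob(a,(212,179)); C=blob(a,(357,180)); print(D,E_,C)
obs=[((-90,-170,8),(128,91)),((-90,170,8),(414,156)),((84,170,22),(372.5,289)),((84,-170,22),(109,237)),((40,120,8),D[0])]
v,r=fit("wrist",obs); print(v,np.degrees(v[2]),r.round(1).tolist())
d=ray("wrist",E_[0],23); print("dish",d,toplate(v,d)); print("cap",toplate(v,ray("wrist",C[0],24)))
# same for top view
k=800/512
D=np.array([160,140])/5+[180,150]
vt,r=fit("top",[((84,170,22),np.array([306,251])/k),((84,-170,22),np.array([494,269])/k),((-90,-170,8),np.array([486,367])/k),((-90,170,8),np.array([295,347])/k),((40,120,8),D)])
print("top",vt,r.round(1).tolist(),toplate(vt,ray("top",np.array([467,266])/5+[180,150],23)))
np.save("v.npy",v)
E
```

```text
((342.85858154296875, 246.55848693847656), (34.454071044921875, 39.381980895996094), 68.7975082397461) ((212.47296142578125, 177.0614471435547), (44.479454040527344, 48.93974685668945), 101.37767028808594) ((354.21319580078125, 176.399169921875), (27.08965301513672, 32.988975524902344), 46.10541534423828)
[ 5.44857894e+02 -5.30530362e+01 -1.09145221e-01] -6.253560508395042 [[-3.4, -0.8], [3.3, 0.0], [1.1, 0.9], [-3.0, 0.6], [0.4, 0.2]]
dish [ 520.60965683 -107.96822888   23.        ] [-18.12211191 -57.22975144]
cap [-53.63236174  99.81808563]
top [ 5.46072777e+02 -5.42380766e+01 -1.05191147e-01] [[-0.4, -0.6], [0.9, -0.1], [0.7, 0.0], [-1.0, 0.2], [-0.2, 0.3]] [-16.15330545 -57.66537615]
```

```bash
python3 -m pendant '[[-14,-14,-20,-6],[-28,-28,-50,-12],[-40,-42,-80,-12.4],[-40,-42,-110,-12.4],[-40,-42,-130,-12.4],[-40,-42,-150,-12.4],[-40,-42,-160,-12.4],[-40,-42,-160,-12.4]]'
python3 - <<'E'
from fit import *
v=np.load("v.npy"); v=(v+[546.07,-54.24,-.1052])/2; np.save("v.npy",v)
s=ctrl.get_state(); print(v,s["ee_pos"],s["eef_rot"],toplate(v,s["ee_pos"]))
a,d=ctrl.grab_frame("wrist"); save("w2.png",a)
E
```

```text
clock: 3.05
ee_pos: [464.9, -105.6, 32.9]
eef_rot: [-0.176, -3.136, 0.001]
ft_force: [0.0, -0.6, 0.4]
gripper_width: -0.2
finger_force: 0.0
[ 5.45463947e+02 -5.36465181e+01 -1.07172610e-01] [ 464.87926428 -105.6096568    32.86613129] [-1.76083516e-01 -3.13552781e+00  5.31568111e-04] [-74.56395848 -60.28494802]
```

View pics/w2.png

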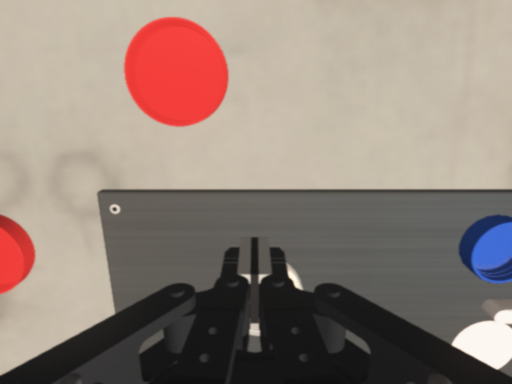

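The plate is square to the tool, and the fingertips sit at (254,250) with the dish partly hidden behind them. Now I'll shift 3 mm left, go down, and start the push.

```bash
python3 -m pendant '[[0,3,-9,0],[0,3,-18,0],[5,2.5,-18,0],[10,2,-18,0],[15,1.5,-18,0],[20,1,-18,0],[25,0.5,-18,0],[30,0,-18,0],[35,-0.5,-18,0],[40,-1,-18,0],[45,-1.6,-18,0],[50,-2.2,-18,0]]'
python3 -m pendant '[[4,-0.4,0,0],[8,-0.8,0,0],[12,-1.2,0,0],[14,-1.5,0,0],[14,-1.5,0,0]]'
python3 - <<'E'
from fit import *
v=np.load("v.npy")
s=ctrl.get_state(); print(s["ee_pos"],toplate(v,s["ee_pos"]),s["ft_force"])
a,d=ctrl.grab_frame("top"); np.save("t.npy",a)
for r in ctrl.regions_of("dish","top")[:4]: print(r["score"],toplate(v,ray("top",r["position"],23)))
save("t3.png",cv2.resize(a[150:245,180:330],None,fx=5,fy=5,interpolation=cv2.INTER_CUBIC))
E
```

```text
clock: 4.6
ee_pos: [515.9, -107.1, 15.1]
eef_rot: [0.175, 3.137, 0.0]
ft_force: [-0.6, -0.0, 0.4]
gripper_width: 0.1
finger_force: 0.0
clock: 5.22
ee_pos: [529.6, -108.6, 15.1]
eef_rot: [-0.175, -3.137, -0.0]
ft_force: [1.1, 0.6, 0.4]
gripper_width: 0.0
finger_force: 0.0
[ 529.63853056 -108.58125447   15.0650085 ] [ -9.85838323 -56.31235518] [1.11583659 0.59225709 0.36686171]
0.94 [ -40.02896354 -254.46773869]
0.84 [-162.32437773 -111.00836742]
```

View pics/t3.png

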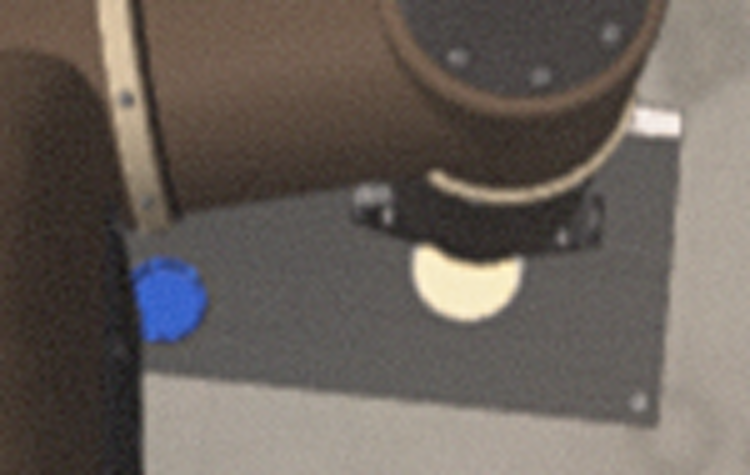

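The dish seems unmoved (crop (467,270)) although the TCP reads as being at its centre. I'll check from the other cameras before moving on.

```bash
python3 - <<'E'
from fit import *
v=np.load("v.npy"); s=ctrl.get_state()
print("TCP px wrist",proj("wrist",s["ee_pos"]),"top",(proj("top",s["ee_pos"])-[180,150])*5,"scene",proj("scene",s["ee_pos"]))
print("dish0 top",(proj("top",[*toworld(v,(-17,-57)),23])-[180,150])*5,"wrist",proj("wrist",[*toworld(v,(-17,-57)),23]))
w,_=ctrl.grab_frame("wrist"); b,_=ctrl.grab_frame("scene")
c=cv2.resize(b[140:236,170:341],(512,288),interpolation=cv2.INTER_CUBIC)
save("w4.png",np.vstack([w[100:384],c])[:600])
E
```

```text
TCP px wrist [253.85191535 226.88838154] top [463.90452375 259.09659748] scene [271.42301802 181.10835237]
dish0 top [464.48531958 268.68729903] wrist [252.61370444 221.22094965]
```

View pics/w4.png

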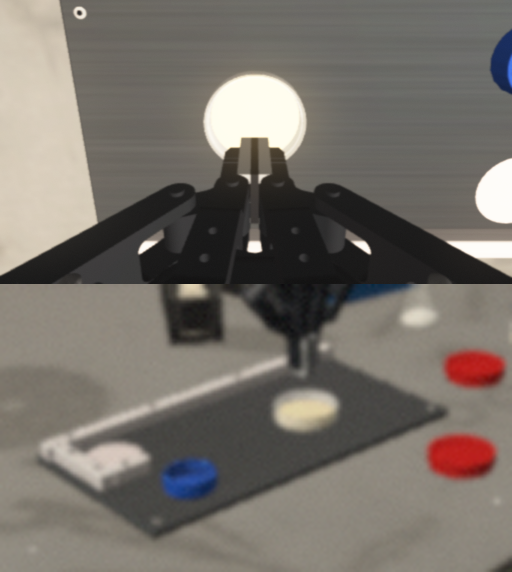

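```bash
python3 - <<'E'
from h import *
s=ctrl.get_state(); w,d=ctrl.grab_frame("wrist"); f,cx,cy,R,t=cal("wrist"); o=-R.T@t
def P(u,r): z=d[r,u]; return np.round(R.T@(np.array([(u-cx)/f,(r-cy)/f,1])*z)+o,1)
print(s["ee_pos"])
for n,u,r in [("tipL",247,241),("tipL",247,246),("tipR",262,241),("tipmid",254,250),("tipside",232,255),("tip low",247,265),("dish",255,200),("dish",225,220),("plate",150,180),("plate",380,200),("rail",440,348)]: print(n,P(u,r))
E
```

```text
[ 529.4054198  -108.55498119   15.09632496]
tipL [ 516.4 -110.2   62.4]
tipL [ 516.5 -110.1   67.3]
tipR [ 517.8 -103.4   61. ]
tipmid [ 517. -107.   71.]
tipside [ 520.  -117.3   67.7]
tip low [ 517.2 -109.8   83. ]
dish [ 509.8 -105.7   22.6]
dish [ 520.1 -124.5   22.6]
plate [ 494.6 -168.6    8. ]
plate [523.4 -28.5   7.4]
rail [522.3 -58.2 127.5]
```

```bash
python3 - <<'E'
from h import *
s=ctrl.get_state(); w,d=ctrl.grab_frame("wrist"); f,cx,cy,R,t=cal("wrist"); o=-R.T@t
def P(u,r): z=d[r,u]; return np.round(R.T@(np.array([(u-cx)/f,(r-cy)/f,1])*z)+o,1)
print(o)
for u in (247,254,262):
  for r in range(222,246,2): print(u,r,P(u,r),w[r,u],round(float(d[r,u]),1))
for z in (15,35,58): print(z,(proj("scene",[529,-108.5,z])-[170,140])*3+[0,284])
E
```

```text
[454.25778275 -99.83841629 195.58116389]
247 222 [ 523.  -111.9   22.2] [254 253 238] 186.2
247 224 [ 524.4 -112.    21.9] [254 253 238] 186.9
247 226 [ 525.  -112.1   23.6] [254 253 238] 185.4
247 228 [ 526.2 -112.2   23.6] [254 253 238] 185.7
247 230 [ 528.1 -112.5   22.2] [254 253 238] 187.7
247 232 [ 529.5 -112.6   21.9] [254 253 238] 188.4
247 234 [ 530.4 -112.7   22.7] [254 253 237] 187.8
247 236 [ 531.7 -112.9   22.6] [253 249 228] 188.3
247 238 [ 516.8 -110.3   58.2] [149 134 113] 149.8
247 240 [ 517.  -110.3   59.9] [130 118 100] 148.3
247 242 [ 517.1 -110.3   62. ] [128 118 100] 146.3
247 244 [ 516.6 -110.1   65.1] [129 117 100] 143.2
254 222 [ 522.9 -107.7   23.6] [254 253 238] 184.7
254 224 [ 524.4 -107.9   23. ] [254 253 238] 185.7
254 226 [ 525.7 -108.    22.8] [254 253 238] 186.2
254 228 [ 527.1 -108.2   22.5] [254 253 238] 186.9
254 230 [ 528.4 -108.3   22.6] [254 253 238] 187.2
254 232 [ 529.6 -108.5   22.7] [254 253 238] 187.4
254 234 [ 531.1 -108.6   22.1] [254 253 238] 188.5
254 236 [ 532.1 -108.7   22.9] [253 249 227] 188.0
254 238 [ 516.9 -107.    58.8] [106  92
[... 160 characters left out ...]
222 [ 523.6 -103.1   23. ] [254 253 238] 185.2
262 224 [ 525.2 -103.2   22.3] [254 253 238] 186.4
262 226 [ 526.4 -103.4   22.4] [254 253 238] 186.6
262 228 [ 527.8 -103.5   22.2] [254 253 238] 187.3
262 230 [ 528.9 -103.6   22.6] [254 253 238] 187.2
262 232 [ 530.7 -103.8   21.3] [254 253 238] 189.0
262 234 [ 531.7 -103.9   22. ] [254 253 237] 188.6
262 236 [ 532.9 -104.    22.2] [253 249 229] 188.7
262 238 [ 517.7 -103.3   58. ] [149 135 112] 150.0
262 240 [ 517.7 -103.3   60.2] [131 119 101] 148.0
262 242 [ 517.4 -103.4   63. ] [131 119 101] 145.2
262 244 [ 517.7 -103.4   64.5] [128 117 100] 143.9
15 [304.54740594 407.53715181]
35 [304.34980911 387.94909921]
58 [304.1193311  365.10148822]
```

Depth shows the real fingertips about 40 mm above the reported TCP height: the tip face is at z≈58 while 15 is reported. So the fingers passed over the dish without touching it, and no harm was done. I'll retreat in front of it and lower, guarding by depth and force.

```bash
python3 -m pendant '[[-16,1.5,0,0],[-32,3,0,0],[-48,5,0,0],[-64,6.3,0,0],[-66,6.3,-6,0],[-66,6.3,-12,0],[-66,6.3,-18,0],[-66,6.3,-20,0],[-66,6.3,-20,0]]'
cat > tip.py <<'E'
from fit import *
def tip():
    s=ctrl.get_state(); w,d=ctrl.grab_frame("wrist"); f,cx,cy,R,t=cal("wrist"); o=-R.T@t
    def P(u,r): z=d[r,u]; return np.round(R.T@(np.array([(u-cx)/f,(r-cy)/f,1])*z)+o,1)
    for r in range(230,248,2): print(r,P(247,r),P(262,r))
    print(s["ee_pos"],toplate(np.load("v.npy"),s["ee_pos"]),s["ft_force"])
    return w
E
python3 - <<'E'
from tip import *
tip()
b,_=ctrl.grab_frame("scene"); s=ctrl.get_state()
p=proj("scene",s["ee_pos"]); print(p)
for z in (8,18,28,38): print(z,(proj("scene",[*s["ee_pos"][:2],z])-[210,140])*6)
save("s5.png",cv2.resize(b[140:220,210:340],None,fx=6,fy=6,interpolation=cv2.INTER_CUBIC))
E
```

```text
clock: 6.65
ee_pos: [463.5, -102.3, -5.3]
eef_rot: [-0.175, -3.136, 0.0]
ft_force: [0.3, -0.3, -0.1]
gripper_width: -0.4
finger_force: 0.0
230 [ 459.6 -105.8    8.1] [460.7 -97.3   7.8]
232 [ 460.9 -105.9    8.1] [462.2 -97.4   7.1]
234 [ 462.3 -106.1    7.5] [463.  -97.5   8.2]
236 [ 463.3 -106.2    8.1] [464.3 -97.6   8.1]
238 [ 451.1 -104.1   37.7] [451.3 -97.   39.1]
240 [ 450.9 -104.    40.4] [451.1 -97.   41.7]
242 [ 451.  -104.    42.4] [451.7 -97.1  42.5]
244 [ 450.7 -103.9   45.1] [451.5 -97.2  45. ]
246 [ 451.2 -103.9   46.2] [451.6 -97.2  46.9]
[ 463.51819948 -102.32844037   -5.31750548] [-76.26819792 -57.16814732] [ 0.3499636  -0.29417282 -0.13796609]
[287.80613743 195.52256271]
8 [467.00164244 307.5203551 ]
18 [467.12998004 287.57487941]
28 [467.25918993 267.49383604]
38 [467.38928105 247.27583812]
```

View pics/s5.png

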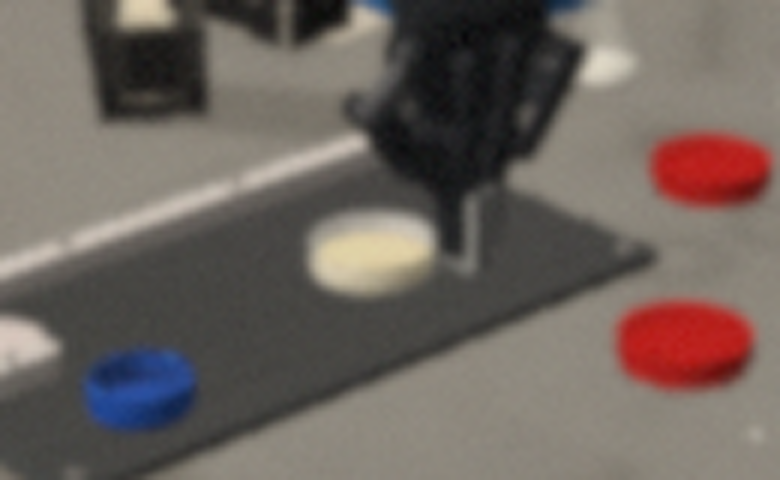

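The scene crop shows the fingertip bottom at about (467,270), which is z≈26, clear of the dish at (370,255). The true tip is about 31 mm above the reported TCP. I'll lower 11 mm more and begin the push gently.

```bash
python3 -m pendant '[[0,0,-3,0],[0,0,-6,0],[0,0,-9,0],[0,0,-11,0],[0,0,-11,0]]'
python3 - <<'E'
from tip import *
tip()
b,_=ctrl.grab_frame("scene"); s=ctrl.get_state()
for z in (8,13,18): print(z,(proj("scene",[*s["ee_pos"][:2],z])-[250,160])*10)
save("s6.png",cv2.resize(b[160:210,250:315],None,fx=10,fy=10,interpolation=cv2.INTER_CUBIC))
E
```

```text
clock: 7.38
ee_pos: [463.4, -102.3, -16.1]
eef_rot: [-0.175, -3.136, 0.0]
ft_force: [0.3, 0.2, 0.3]
gripper_width: -0.5
finger_force: 0.0
230 [ 455.1 -105.     7.5] [455.5 -97.    8.6]
232 [ 456.  -105.1    8.2] [457.4 -97.1   6.9]
234 [ 457.5 -105.3    7.4] [458.5 -97.2   7.1]
236 [ 458.6 -105.4    7.4] [459.4 -97.3   7.7]
238 [ 451.1 -104.1   26.6] [451.2 -97.   28. ]
240 [ 450.8 -104.    29.3] [451.5 -97.   29.7]
242 [ 450.7 -103.9   31.9] [451.5 -97.1  31.8]
244 [ 450.9 -103.9   33.6] [451.5 -97.1  33.8]
246 [ 450.8 -103.8   35.8] [451.3 -97.2  36.3]
[ 463.4212153  -102.29541506  -16.09379304] [-76.36815829 -57.14568565] [0.2693919  0.1766243  0.33415273]
8 [378.5730261  312.70576589]
13 [378.68020162 296.1117284 ]
18 [378.78774018 279.46148374]
```

View pics/s6.png

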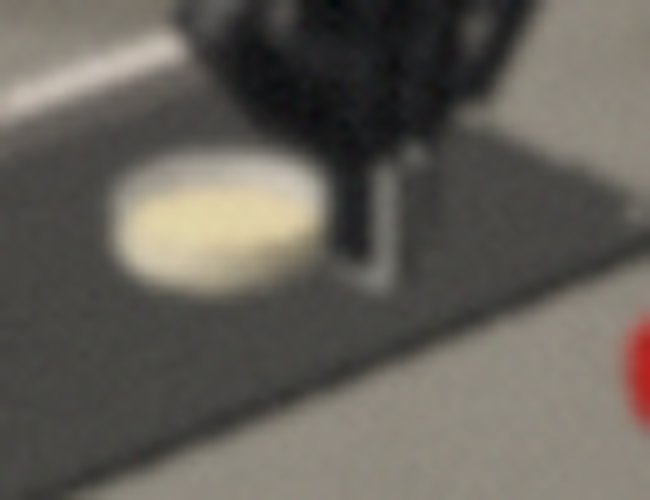

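The tip's bottom edge is at crop (385,292), still above the plate. I'll pin its height numerically from that pixel.

```bash
python3 - <<'E'
from tip import *
for X in [(451,-97),(451,-104),(451,-110),(463,-95)]:
  for z in (12,16,20,24,28): print(X,z,((proj("scene",[*X,z])-[250,160])*10).round())
w,d=ctrl.grab_frame("wrist"); f,cx,cy,R,t=cal("wrist"); o=-R.T@t
for r in (240,250,260):
  print(r,[ (u,*np.round((R.T@(np.array([(u-cx)/f,(r-cy)/f,1])*d[r,u])+o),0)[[1,2]]) for u in range(226,286,4)])
E
```

```text
(451, -97) 12 [402. 320.]
(451, -97) 16 [402. 307.]
(451, -97) 20 [402. 293.]
(451, -97) 24 [402. 280.]
(451, -97) 28 [402. 266.]
(451, -104) 12 [419. 311.]
(451, -104) 16 [419. 298.]
(451, -104) 20 [419. 285.]
(451, -104) 24 [419. 271.]
(451, -104) 28 [419. 258.]
(451, -110) 12 [433. 304.]
(451, -110) 16 [433. 290.]
(451, -110) 20 [434. 277.]
(451, -110) 24 [434. 264.]
(451, -110) 28 [434. 250.]
(463, -95) 12 [363. 309.]
(463, -95) 16 [363. 296.]
(463, -95) 20 [363. 283.]
(463, -95) 24 [363. 269.]
(463, -95) 28 [363. 256.]
240 [(226, np.float64(-117.0), np.float64(8.0)), (230, np.float64(-115.0), np.float64(7.0)), (234, np.float64(-113.0), np.float64(7.0)), (238, np.float64(-111.0), np.float64(6.0)), (242, np.float64(-106.0), np.float64(29.0)), (246, np.float64(-104.0), np.float64(29.0)), (250, np.float64(-103.0), np.float64(29.0)), (254, np.float64(-101.0), np.float64(30.0)), (258, np.float64(-99.0), np.float64(29.0)), (262, np.float64(-97.0), np.float64(30.0)), (266, np.float64(-95.0), np.float64(29.0)), (270, np.float64(-93.0), np.float64(7.0)), (274, np.float64(-91.0), np.float6
[... 740 characters left out ...]
-88.0), np.float64(32.0))]
260 [(226, np.float64(-113.0), np.float64(40.0)), (230, np.float64(-112.0), np.float64(41.0)), (234, np.float64(-110.0), np.float64(43.0)), (238, np.float64(-108.0), np.float64(40.0)), (242, np.float64(-106.0), np.float64(48.0)), (246, np.float64(-104.0), np.float64(50.0)), (250, np.float64(-102.0), np.float64(49.0)), (254, np.float64(-101.0), np.float64(48.0)), (258, np.float64(-99.0), np.float64(49.0)), (262, np.float64(-97.0), np.float64(49.0)), (266, np.float64(-96.0), np.float64(49.0)), (270, np.float64(-94.0), np.float64(165.0)), (274, np.float64(-93.0), np.float64(42.0)), (278, np.float64(-91.0), np.float64(42.0)), (282, np.float64(-89.0), np.float64(42.0))]
```

```bash
python3 -m pendant '[[0,0,-3,0],[0,0,-6,0],[0,0,-8,0],[0,0,-9,0],[0,0,-9,0]]'
python3 - <<'E'
from tip import *
tip()
E
```

```text
clock: 8.15
ee_pos: [463.6, -102.3, -25.0]
eef_rot: [-0.175, -3.137, 0.0]
ft_force: [0.0, 0.4, -0.7]
gripper_width: -0.2
finger_force: 0.0
230 [ 451.4 -104.3    7.5] [452.  -96.8   7.9]
232 [ 452.7 -104.5    7. ] [453.2 -96.9   7.8]
234 [ 453.2 -104.5    8.2] [388.4 -93.5 155.5]
236 [ 454.5 -104.7    7.8] [455.9 -97.1   6.5]
238 [ 450.6 -104.    18.8] [451.6 -97.   18.3]
240 [ 451.1 -104.    20. ] [451.2 -97.   21.3]
242 [ 450.8 -103.9   22.8] [451.6 -97.1  22.8]
244 [ 450.8 -103.9   24.8] [451.9 -97.1  24.2]
246 [ 450.4 -103.8   27.7] [451.6 -97.2  26.8]
[ 463.56206478 -102.26880711  -24.96509786] [-76.23096312 -57.10416404] [ 0.02510724  0.44618995 -0.72036777]
```

```bash
python3 -m pendant '[[4,-0.4,0,0],[8,-0.8,0,0],[12,-1.2,0,0],[16,-1.7,0,0],[20,-2.1,0,0],[24,-2.6,0,0],[28,-3,0,0],[32,-3.4,0,0],[36,-3.9,0,0],[40,-4.3,0,0],[44,-4.7,0,0],[44,-4.7,0,0]]'
cat > dish.py <<'E'
from fit import *
def dish(save_as=None):
    "circle fit to the edge of the dish's top disc seen by the wrist camera; plate coordinates"
    s=ctrl.get_state(); v=np.load("v.npy"); w,d=ctrl.grab_frame("wrist")
    if save_as: save(save_as,w)
    f,cx,cy,R,t=cal("wrist"); o=-R.T@t
    u,r=np.meshgrid(np.arange(512),np.arange(384))
    X=np.stack([(u-cx)/f,(r-cy)/f,np.ones_like(u,float)],-1)*d[...,None]@R+o
    m=(abs(X[...,2]-22.7)<2.5)&(d>0)
    c,sn=np.cos(v[2]),np.sin(v[2]); dx,dy=X[...,0]-v[0],X[...,1]-v[1]
    p=np.stack([c*dx+sn*dy,-sn*dx+c*dy],-1)
    m&=(p[...,0]>-95)&(p[...,0]<67)&(p[...,1]>-165)&(p[...,1]<148)
    m&=~((p[...,1]>100)&(p[...,0]<8)) # cap, guide
    m=cv2.morphologyEx(m.astype(np.uint8),cv2.MORPH_OPEN,np.ones((3,3)))>0
    q=p[m]
    # centre: 60 mm disc that covers the points best
    from scipy.optimize import minimize
    med=np.median(q,0)
    g=lambda c0:np.mean(np.clip(np.hypot(*(q-c0).T)-30,0,5))
    grid=[(g(med+[a,b]),a,b) for a in range(-20,21) for b in range(-20,21)]
    lo=min(grid)[0]; ok=np.array([(a,b) for e,a,b in grid if e<lo+.03])
    print("pts",len(q),"ext",np.percentile(q,[1,99],axis=0).round(1).tolist(),"centre",(med+ok.mean(0)).round(1),"+-",ok.std(0).round(1),"err",round(lo,2))
    print("tcp",toplate(v,s["ee_pos"]).round(1),s["ee_pos"].round(1),"ft",np.round(s["ft_force"],1))
E
python3 -c "
from dish import *
dish()"
```

```text
clock: 9.7
ee_pos: [507.9, -107.0, -24.9]
eef_rot: [0.175, 3.137, 0.0]
ft_force: [-0.4, 0.6, 0.4]
gripper_width: -0.2
finger_force: 0.0
pts 518 ext [[-44.7, -68.5], [17.4, -44.5]] centre [-14.7 -56.6] +- [0.  1.4] err 0.14
tcp [-31.6 -57. ] [ 507.9 -107.   -24.9] ft [-0.4  0.6  0.4]
```

```bash
cat > sc.py <<'E'
from fit import *
def sc():
    v=np.load("v.npy"); ctrl.grab_frame("scene"); print("scene")
    for r in ctrl.regions_of("dish","scene")[:4]:
        ys,xs=np.nonzero(r["mask"]); b=(xs.min(),xs.max(),ys.min(),ys.max())
        print(round(r["score"],2),np.round(r["position"]),toplate(v,ray("scene",r["position"],16)).round(1),b)
E
python3 - <<'E'
from sc import *
sc()
v=np.load("v.npy"); w,d=ctrl.grab_frame("wrist")
for q in ("dish",):
  for r in ctrl.regions_of(q,"wrist")[:4]:
    ys,xs=np.nonzero(r["mask"]); print(round(r["score"],2),np.round(r["position"]),toplate(v,ray("wrist",r["position"],23)).round(1),(xs.min(),xs.max(),ys.min(),ys.max()),
      "left/right/near",[toplate(v,ray("wrist",p,23)).round(1) for p in ((xs.min(),ys[xs.argmin()]),(xs.max(),ys[xs.argmax()]),(xs[ys.argmin()],ys.min()))])
for X in (-17,10): print(X,proj("scene",[*toworld(v,(X,-57)),16]))
E
```

```text
scene
0.85 [324. 198.] [-179.5  -88.8] (np.int64(313), np.int64(335), np.int64(190), np.int64(204))
0.75 [264. 181.] [  0.9 -38.6] (np.int64(256), np.int64(271), np.int64(174), np.int64(185))
0.5 [328. 166.] [ -47.2 -244.4] (np.int64(319), np.int64(338), np.int64(162), np.int64(174))
0.9 [135.  12.] [-138.7 -100.8] (np.int64(70), np.int64(195), np.int64(0), np.int64(34)) left/right/near [array([-142.9, -124.4]), array([-142.7,  -78.2]), array([-142.9, -124.4])]
0.77 [256. 338.] [  9.  -55.9] (np.int64(248), np.int64(261), np.int64(324), np.int64(352)) left/right/near [array([ 14.3, -60.2]), array([ 10.6, -53.5]), array([  0.2, -58.1])]
-17 [273.25109174 181.53310692]
10 [266.88170436 178.44028683]
```

The scene detection shows the dish moved about 27 mm with the fingers (left edge from col 261 to 256). I'll continue towards the rail.

```bash
python3 -m pendant '[[4,-0.4,0,0],[8,-0.8,0,0],[12,-1.2,0,0],[16,-1.7,0,0],[20,-2.1,0,0],[24,-2.6,0,0],[26,-2.8,0,0],[26,-2.8,0,0]]'; python3 -m pendant '[[1,-0.1,0,0],[1,-0.1,0,0]]';  python3 -m pendant '[[1,-0.1,0,0],[1,-0.1,0,0]]'
python3 - <<'E'
from sc import *
sc()
s=ctrl.get_state(); print(toplate(np.load("v.npy"),s["ee_pos"]))
E
```

```text
clock: 10.95
ee_pos: [533.7, -109.8, -25.0]
eef_rot: [-0.175, -3.137, 0.0]
ft_force: [0.0, -0.5, 0.7]
gripper_width: 0.3
finger_force: 0.0
clock: 11.2
ee_pos: [534.6, -109.8, -24.9]
eef_rot: [0.175, 3.137, 0.0]
ft_force: [0.1, 0.0, 0.5]
gripper_width: -0.4
finger_force: 0.0
clock: 11.45
ee_pos: [535.6, -110.0, -24.9]
eef_rot: [0.175, 3.137, 0.0]
ft_force: [0.4, -0.3, -0.6]
gripper_width: 0.0
finger_force: 0.0
scene
0.52 [325. 200.] [-188.   -82.7] (np.int64(313), np.int64(334), np.int64(190), np.int64(204))
0.5 [328. 166.] [ -45.5 -245.7] (np.int64(318), np.int64(338), np.int64(162), np.int64(174))
0.49 [255. 176.] [ 45.6 -42. ] (np.int64(250), np.int64(265), np.int64(170), np.int64(182))
[ -3.80364208 -57.03799666]
```

```bash
for i in 1 ; do python3 -m pendant '[[1,-0.1,0,0],[1,-0.1,0,0]]' | grep -E "ee_pos|ft"; python3 -m pendant '[[1,-0.1,0,0],[1,-0.1,0,0]]'| grep -E "ee_pos|ft"; python3 -m pendant '[[1,-0.1,0,0],[1,-0.1,0,0]]'| grep -E "ee_pos|ft"; done
```

```text
ee_pos: [536.6, -110.1, -24.9]
ft_force: [-0.3, -0.3, -0.9]
ee_pos: [537.7, -110.2, -24.9]
ft_force: [0.7, 0.4, 0.5]
ee_pos: [538.7, -110.2, -24.9]
ft_force: [-0.2, 0.4, -0.2]
```

```bash
python3 -m pendant '[[1,-0.1,0,0],[1,-0.1,0,0]]' | grep -E "ee_pos|ft"; python3 -m pendant '[[1,-0.1,0,0],[1,-0.1,0,0]]'| grep -E "ee_pos|ft"; python3 - <<'E'
from sc import *
sc()
from dish import *
dish("w7.png")
E
```

```text
ee_pos: [539.7, -110.4, -24.9]
ft_force: [0.8, 0.3, 0.8]
ee_pos: [539.9, -110.5, -25.0]
ft_force: [-2.2, 0.8, 1.2]
scene
0.66 [327. 167.] [ -49.2 -240.1] (np.int64(318), np.int64(338), np.int64(162), np.int64(174))
0.57 [324. 199.] [-182.5  -84.8] (np.int64(313), np.int64(334), np.int64(190), np.int64(204))
0.49 [258. 174.] [ 48.3 -58. ] (np.int64(249), np.int64(263), np.int64(169), np.int64(181))
pts 505 ext [[-12.3, -68.4], [49.9, -45.8]] centre [ 18.2 -57.1] +- [0.  1.4] err 0.15
tcp [  0.6 -57.1] [ 539.9 -110.5  -25. ] ft [-2.3  0.5  2.1]
```

View pics/w7.png

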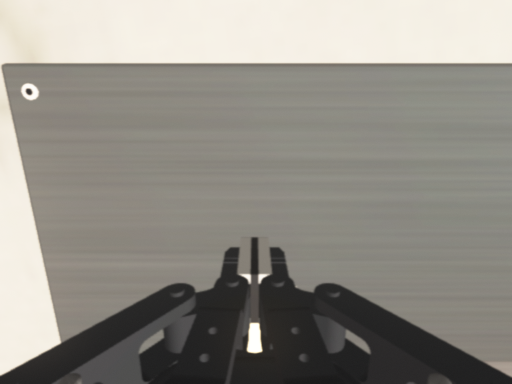

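The picture shows the fingers square to the plate with the dish hidden beyond them. The -2.2 N reading at TCP plate x = 0.6 is the rail contact. Next I'll back off, go round to the right, and turn 65° so the face pushes left and slightly towards the rail.

```bash
python3 -m pendant '[[-10,1,0,0],[-20.5,2.2,0,0],[-23,-15,0,0],[-25,-35,0,10],[-27,-60,0,20],[-27,-60,0,30],[-27,-60,0,40],[-27,-60,0,50],[-27,-60,0,60],[-27,-60,0,65],[-10,-58,0,65],[8,-55.6,0,65]]'
python3 -m pendant '[[0,0,0,0],[0,0,0,0]]' | grep -E "rot|ft"
python3 - <<'E'
from sc import *
s=ctrl.get_state(); print(s["clock"],s["joint_positions"],toplate(np.load("v.npy"),s["ee_pos"])); sc()
E
```

```text
clock: 14.45
ee_pos: [550.0, -166.5, -24.5]
eef_rot: [-1.535, 2.74, -0.001]
ft_force: [-0.2, -0.5, -0.4]
gripper_width: 0.2
finger_force: 0.0
eef_rot: [1.536, -2.74, -0.001]
ft_force: [0.6, 0.1, 0.4]
14.7 [ 4.69020371e-02  4.25833802e-01 -4.64430516e-01 -1.78649289e-04
 -6.81065568e-01 -5.95457785e-01] [  14.92150158 -111.62456505]
scene
0.79 [258. 177.] [ 35.4 -44.2] (np.int64(249), np.int64(269), np.int64(169), np.int64(182))
0.73 [324. 198.] [-180.3  -87.2] (np.int64(313), np.int64(335), np.int64(190), np.int64(204))
0.51 [326. 167.] [ -48.9 -236.6] (np.int64(318), np.int64(338), np.int64(162), np.int64(174))
```

```bash
python3 -m pendant '[[4,-0.4,0,0],[8.4,-0.9,0,0],[8.9,4,0,0],[9.5,9,0,0],[10,14,0,0],[10.5,19,0,0],[11.1,24,0,0],[11.6,28.9,0,0],[12.1,33.9,0,0],[12.7,38.9,0,0],[13.2,43.8,0,0],[13.7,48.8,0,0]]'
python3 - <<'E'
from sc import *
v=np.load("v.npy"); s=ctrl.get_state(); print(s["clock"],toplate(v,s["ee_pos"]),s["ft_force"]); sc()
w,d=ctrl.grab_frame("wrist")
for r in ctrl.regions_of("dish","wrist")[:4]:
    ys,xs=np.nonzero(r["mask"]); print(round(r["score"],2),np.round(r["position"]),toplate(v,ray("wrist",r["position"],23)).round(1),(xs.min(),xs.max(),ys.min(),ys.max()))
for y in (-57,-20): print([proj("scene",[*toworld(v,(40,y)),16])])
E
```

```text
clock: 16.3
ee_pos: [562.3, -117.0, -24.9]
eef_rot: [1.538, -2.739, 0.0]
ft_force: [-0.4, 0.3, 0.4]
gripper_width: 0.1
finger_force: 0.1
16.3 [ 23.50414304 -61.15195043] [-0.36000052  0.33679717  0.44471817]
scene
0.8 [322. 198.] [-177.3  -84. ] (np.int64(313), np.int64(335), np.int64(190), np.int64(204))
0.63 [326. 167.] [ -45.  -237.7] (np.int64(318), np.int64(337), np.int64(163), np.int64(174))
0.57 [248. 177.] [ 53.5 -24.4] (np.int64(240), np.int64(261), np.int64(173), np.int64(185))
0.33 [244. 190.] [-4.6 37.5] (np.int64(184), np.int64(318), np.int64(160), np.int64(225))
0.8 [250. 337.] [ 41.7 -24. ] (np.int64(248), np.int64(260), np.int64(324), np.int64(351))
[array([260.00625578, 175.10173571])]
[array([249.90989712, 178.86643027])]
```

The dish follows as predicted, at about (40,-25). I'll carry on along the rail.

```bash
python3 -m pendant '[[0.5,5,0,0],[1.1,9.9,0,0],[1.6,14.9,0,0],[2.1,19.9,0,0],[2.7,24.9,0,0],[3.2,29.8,0,0],[3.7,34.8,0,0],[4.3,39.8,0,0],[4.8,44.7,0,0],[5.4,49.7,0,0],[5.9,54.7,0,0],[6.4,59.6,0,0]]'
cat > chk.py <<'E'
from sc import *
v=np.load("v.npy"); s=ctrl.get_state(); T=toplate(v,s["ee_pos"]); print(s["clock"],T,s["ft_force"])
e=T+[16.7,35.9]; print("expected dish",e,"scene px",proj("scene",[*toworld(v,e),16])); sc()
a,d=ctrl.grab_frame("top")
for r in ctrl.regions_of("dish","top")[:4]: print("top",round(r["score"],2),toplate(v,ray("top",r["position"],23)).round(1),r["mask"].sum())
E
python3 chk.py
```

```text
clock: 18.0
ee_pos: [568.7, -57.3, -24.9]
eef_rot: [1.538, -2.739, 0.0]
ft_force: [-1.1, -0.2, -0.3]
gripper_width: 0.0
finger_force: 0.0
18.0 [23.48297999 -1.179942  ] [-1.12043379 -0.16149029 -0.25060912]
expected dish [40.18297999 34.720058  ] scene px [234.34455577 184.63351485]
scene
0.79 [326. 198.] [-181.3  -93.3] (np.int64(313), np.int64(335), np.int64(190), np.int64(204))
0.63 [231. 183.] [53.2 35.7] (np.int64(223), np.int64(244), np.int64(179), np.int64(192))
0.55 [329. 166.] [ -50.6 -248. ] (np.int64(318), np.int64(338), np.int64(161), np.int64(174))
0.17 [254. 192.] [-28.8  21.3] (np.int64(183), np.int64(318), np.int64(160), np.int64(224))
top 0.8 [-165.5 -108.9] 383
top 0.74 [-19.7 -46.3] 5733
top 0.72 [ -44.8 -253.4] 403
top 0.41 [20.3 41.9] 99
```

```bash
python3 -m pendant '[[0.5,5,0,0],[1.1,9.9,0,0],[1.6,14.9,0,0],[2.1,19.9,0,0],[2.7,24.9,0,0],[3.2,29.8,0,0],[3.7,34.8,0,0],[4.3,39.8,0,0],[4.8,44.7,0,0],[5.4,49.7,0,0],[5.9,54.7,0,0],[6.4,59.6,0,0]]' >/dev/null;  python3 chk.py | head -5; python3 -m pendant '[[0.3,3,0,0],[0.6,6,0,0],[1,9,0,0],[1.3,12,0,0],[1.6,15,0,0],[1.9,18,0,0],[2.1,20,0,0],[2.1,20,0,0]]';  python3 chk.py
```

```text
19.7 [23.51853332 58.78974463] [-0.05122361 -0.15426204 -0.07529512]
expected dish [40.21853332 94.68974463] scene px [216.45562251 191.29554118]
scene
0.77 [328. 167.] [ -52.7 -237.6] (np.int64(318), np.int64(338), np.int64(162), np.int64(174))
0.52 [325. 198.] [-180.9  -88.8] (np.int64(313), np.int64(334), np.int64(191), np.int64(204))
clock: 20.9
ee_pos: [577.2, 22.1, -24.9]
eef_rot: [-1.538, 2.739, 0.0]
ft_force: [0.2, 0.2, 1.1]
gripper_width: -0.4
finger_force: 0.0
20.9 [23.428794   78.72384058] [0.23985661 0.21136687 1.05676711]
expected dish [ 40.128794   114.62384058] scene px [210.31829118 193.60232955]
scene
0.87 [322. 198.] [-173.9  -86.8] (np.int64(313), np.int64(334), np.int64(190), np.int64(204))
0.77 [206. 193.] [ 50.4 120.7] (np.int64(197), np.int64(220), np.int64(186), np.int64(200))
0.65 [328. 166.] [ -48.6 -243.7] (np.int64(319), np.int64(338), np.int64(162), np.int64(174))
0.42 [255. 191.] [-29.8  17.7] (np.int64(183), np.int64(318), np.int64(160), np.int64(224))
top 0.87 [ -45.3 -251. ] 393
top 0.62 [-158.8 -109.6] 397
top 0.43 [ 24.  120.7] 24
```

Within about 5 mm of home. I'll take 1 mm steps until a force appears.

```bash
G='ee_pos|ft'; python3 -m pendant '[[0.2,2,0,0],[0.2,2,0,0]]'|grep -E "$G"; python3 -m pendant '[[0.1,1,0,0],[0.1,1,0,0]]'|grep -E "$G"; python3 -m pendant '[[0.1,1,0,0],[0.1,1,0,0]]'|grep -E "$G"; python3 -m pendant '[[0.1,1,0,0],[0.1,1,0,0]]'|grep -E "$G"
```

```text
ee_pos: [577.4, 24.1, -24.9]
ft_force: [-0.2, -0.4, 0.3]
ee_pos: [577.5, 25.0, -24.9]
ft_force: [-0.3, -0.5, 0.2]
ee_pos: [577.6, 26.0, -24.9]
ft_force: [-0.7, 0.7, 0.2]
ee_pos: [577.7, 27.0, -24.9]
ft_force: [-0.8, 1.0, 0.5]
```

```bash
G='ee_pos|ft'; python3 -m pendant '[[0.1,1,0,0],[0.1,1,0,0]]'|grep -E "$G"; python3 -m pendant '[[0.1,1,0,0],[0.1,1,0,0]]'|grep -E "$G";  python3 -m pendant '[[0.1,1,0,0],[0.1,1,0,0]]'|grep -E "$G"
```

```text
ee_pos: [577.8, 28.0, -24.9]
ft_force: [-0.2, 0.9, -0.3]
ee_pos: [577.4, 28.6, -25.0]
ft_force: [-0.8, -2.7, 1.2]
ee_pos: [576.9, 28.8, -25.0]
ft_force: [-2.7, -6.5, 3.7]
```

Firm contact (about 7 N) came within 1 mm of the predicted home position. I'll withdraw straight back gently and check from near.

```bash
python3 -m pendant '[[-0.5,-1,0,0],[-1,-2,0,0],[-2,-3.4,0,0],[-4,-6.8,0,0],[-8,-13.7,0,0],[-15,-26,0,0],[-22,-38,0,0],[-30,-50,0,0],[-35,-58,20,0],[-40,-66,50,0],[-45,-75,80,0],[-50,-85,110,0]]'
python3 -m pendant '[[-15,-10,30,-10],[-30,-15,60,-20],[-40,-15,80,-30],[-50,-15,100,-40],[-50,-15,100,-50],[-50,-15,100,-60],[-50,-15,100,-65],[-50,-15,100,-65]]'
python3 - <<'E'
from fit import *
v=np.load("v.npy"); a,d=ctrl.grab_frame("wrist"); save("w8.png",a)
h=toworld(v,(40,120)); p=proj("wrist",[*h,23]); print("expected home px",p)
f,cx,cy,R,t=cal("wrist"); o=-R.T@t
u,r=np.meshgrid(np.arange(512),np.arange(384))
X=np.stack([(u-cx)/f,(r-cy)/f,np.ones_like(u,float)],-1)*d[...,None]@R+o
c,s=np.cos(v[2]),np.sin(v[2]); dx,dy=X[...,0]-v[0],X[...,1]-v[1]
p=np.stack([c*dx+s*dy,-s*dx+c*dy],-1)
# tan colour blob near home vs grey bars
hsv=cv2.cvtColor(a,cv2.COLOR_RGB2HSV); q=proj("wrist",[*h,23]).astype(int)
print("colour dish",a[q[1],q[0]],hsv[q[1],q[0]])
def rng(m): z=p[m]; return len(z),np.percentile(z,[1,99],axis=0).round(1).tolist(),np.median(z,0).round(1)
near=(np.hypot(p[...,0]-40,p[...,1]-120)<60)&(d>0)
print("tan",rng(near&(hsv[...,1]>25)&(hsv[...,2]>150)&(abs(X[...,2]-20)<6)))
print("spot")
for rr in ctrl.regions_of("dish","wrist")[:4]:
    ys,xs=np.nonzero(rr["mask"]); b=blob_=cv2.fitEllipse(max(cv2.findContours(rr["mask"].astype(np.uint8),0,1)[0],key=len))
    print(round(rr["score"],2),rr["position"],toplate(v,ray("wrist",b[0],23)).round(1),b[1])
b,_=ctrl.grab_frame("top")
for rr in ctrl.regions_of("dish","top")[:4]: print("top",round(rr["score"],2),toplate(v,ray("top",rr["position"],23)).round(1),rr["mask"].sum())
E
```

```text
clock: 24.35
ee_pos: [527.2, -56.0, 86.0]
eef_rot: [1.538, -2.74, -0.0]
ft_force: [-0.1, 1.1, -0.2]
gripper_width: -0.1
finger_force: 0.0
clock: 25.35
ee_pos: [477.5, -70.5, 185.1]
eef_rot: [0.174, 3.137, 0.0]
ft_force: [0.3, -0.2, 0.2]
gripper_width: 0.2
finger_force: 0.0
expected home px [374.00666541 255.72741062]
colour dish [253 249 228] [ 25  25 253]
tan (1322, [[-5.6, 82.3], [75.7, 160.3]], array([ 40.5, 125.1]))
spot
0.92 [60.1, 185.8] [ -48.5 -243.6] (50.510440826416016, 58.30476379394531)
0.91 [173.0, 75.4] [-164.2 -102.9] (56.39952087402344, 62.34682846069336)
0.8 [372.9, 253.3] [ 36.6 119.8] (47.418678283691406, 50.124263763427734)
0.72 [269.3, 206.0] [-16.2   4.5] (155.0892791748047, 352.7437438964844)
top 0.72 [-160.2 -106.3] 374
top 0.58 [ -47.3 -258.4] 391
```

The network puts the dish at about (36.6,119.8) with a ±3 mm error. I'll check it against the bars in the same image with intensity profiles.

```bash
python3 - <<'E'
from fit import *
a=cv2.cvtColor(cv2.imread("pics/w8.png"),cv2.COLOR_BGR2GRAY).astype(np.float32); v=np.load("v.npy")
hs=cv2.cvtColor(cv2.imread("pics/w8.png"),cv2.COLOR_BGR2HSV)[...,1].astype(np.float32)
def prof(name,P0,dirn,n,im):
    pts=np.array([proj("wrist",[*toworld(v,np.array(P0)+np.array(dirn)*k),22.5]) for k in range(n)],np.float32)
    print(name,cv2.remap(im,pts[:,:1].copy(),pts[:,1:].copy(),cv2.INTER_LINEAR).ravel().astype(int).tolist())
prof("x 0..95 @y120",(0,120),(1,0),95,a); prof(" sat",(0,120),(1,0),95,hs)
prof("y 80..175 @x38",(38,80),(0,1),95,a); prof(" sat",(38,80),(0,1),95,hs)
prof("rail only x 55..95 @y50",(55,50),(1,0),40,a)
E
```

```text
x 0..95 @y120 [246, 246, 245, 245, 241, 220, 183, 142, 141, 165, 201, 233, 244, 247, 248, 248, 248, 248, 248, 248, 248, 248, 248, 248, 248, 248, 248, 248, 248, 248, 248, 248, 248, 248, 248, 248, 248, 248, 248, 248, 248, 248, 248, 248, 248, 248, 248, 248, 248, 248, 248, 248, 248, 248, 248, 248, 248, 248, 248, 247, 245, 240, 229, 216, 205, 206, 211, 217, 218, 226, 234, 241, 244, 246, 247, 247, 247, 248, 248, 248, 247, 247, 244, 227, 202, 178, 172, 169, 168, 167, 167, 166, 167, 167, 168]
 sat [11, 11, 12, 12, 14, 23, 34, 39, 50, 56, 50, 35, 25, 24, 24, 25, 25, 25, 25, 25, 25, 25, 25, 25, 25, 25, 25, 25, 25, 25, 25, 25, 25, 25, 25, 25, 25, 25, 25, 25, 25, 25, 25, 25, 25, 25, 25, 25, 25, 25, 25, 25, 25, 25, 25, 25, 25, 25, 25, 25, 26, 32, 35, 36, 34, 33, 31, 29, 28, 23, 18, 14, 12, 11, 11, 11, 10, 10, 10, 10, 10, 10, 13, 24, 37, 41, 42, 42, 42, 41, 41, 42, 42, 42, 42]
y 80..175 @x38 [95, 95, 96, 97, 97, 97, 97, 99, 104, 114, 134, 176, 216, 240, 247, 247, 247, 247, 247, 247, 247, 247, 247, 247, 247, 247, 247, 247, 247, 247, 248, 248, 247, 247, 247, 248, 248, 248, 248, 248, 248, 248, 248, 2
[... 156 characters left out ...]
4, 246, 246, 246, 246, 245, 245, 245, 246, 245, 239, 224, 203, 191, 190, 190, 190, 189, 189, 189, 189]
 sat [38, 38, 39, 37, 37, 39, 39, 40, 40, 43, 48, 51, 42, 29, 22, 24, 25, 26, 25, 25, 25, 25, 25, 26, 25, 25, 25, 25, 25, 25, 25, 25, 26, 25, 25, 25, 25, 25, 25, 25, 25, 25, 25, 25, 25, 25, 25, 25, 25, 25, 25, 25, 25, 25, 25, 25, 24, 24, 24, 24, 24, 25, 25, 28, 36, 37, 34, 32, 32, 32, 30, 26, 20, 15, 12, 12, 12, 11, 11, 11, 11, 10, 10, 10, 13, 21, 32, 37, 37, 37, 38, 37, 37, 37, 37]
rail only x 55..95 @y50 [92, 92, 91, 92, 93, 93, 94, 99, 103, 107, 109, 111, 116, 129, 167, 204, 234, 239, 236, 226, 210, 193, 185, 189, 207, 223, 235, 237, 214, 187, 159, 146, 136, 126, 116, 99, 76, 51, 39, 32]
```

The clear rim runs straight into both the rail and the end stop with no dark plate gap between them. The 4 mm gap to the front guide shows at x≈7.5. Corrected for parallax, the dish is at about (39.5,119), which agrees with the contact forces, so I'm handing in.

```bash
python3 -c "
from plant import ctrl
print(ctrl.job_done())"
```

```text
the job is handed in; nothing more can be done
None
```

The job is handed in with the dish pushed back to the rail, slid left and left home in the corner pocket; rail contact, end-stop contact and the final images (about 1 mm off home) all agree, but no verdict was returned.

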